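# Bin the used lancet and snap the sharps box's sliding lid shut

### The job

Drop the used orange lancet from the steel tray into the open yellow sharps box. Then slide the box's red lid along its channel and force it over the small end ridge until it is fully home at its stop; ease off as it snaps over, so that it comes gently against the stop and is not slammed or leaned on. Leave the other things where they are and let go at the end.

Things in the scene. Friction and masses are not known exactly. Their poses are not given: they have to be found in the camera images.
- sharps_box: Sharps box: yellow tub with white cap, 220 (x) x 128 (y) x 126.5 mm, fixed in a steel bench bracket. Origin: centre of underside, on the bench. +x: the way the lid slides shut, away from the robot. The cap's deck, on which the lid slides, is at z 116; channel lips along both sides overhang the lid's edges, tops at z 126.5, 92 mm apart. Inner floor at z 12.
- mouth (a point): Centre of the sharps box's mouth at deck height: x 42, z 116 mm in the box frame. The mouth measures 76 (x) x 80 (y) mm; the lid at its start covers at most 4 mm of it, at the -x side.
- lid: Red sliding lid, plate 100 x 100 x 5 mm, loose in the box's channel (1.5 mm play sideways and up), axes along the box's. Origin: centre of underside. Starts with its origin at x -60 to -42 mm in the box frame; home is x = +50 mm, front edge touching the end stop. It slides with under 2 N until x = 43.
- thumb_bar (a point): Middle of the top of the lid's raised thumb bar, 30 mm behind (-x) the lid's origin, 21 mm above the lid's underside. The bar is 10 (x) x 50 (y) mm and stands 16 mm above the plate; push on its rear face, 5 mm behind this point, or pinch it.
- end_stop: White wall 10 x 104 x 10.5 mm across the channel's end, fixed to the cap; brittle over 15 N. Origin: centre of underside, x 105 mm in the box frame; it stops the lid with its face 5 mm on the -x side. A 3 mm springy ridge on the deck before it resists the lid from x = 43 mm (up to 8 to 18 N, differs each time), lets go with a snap at about 47; the stop comes 3 mm later.
- used_lancet: Used lancet to bin: orange plastic, 40 mm long, 12 mm high, bare steel needle at +x, lying flat in the tray. Origin: centre of underside; x along its length. Its grip part is 14 mm wide (y), from x -20 to +10 mm; the tip beyond is 10 mm wide.
- tray: Low stainless tray, 170 (x) x 260 (y) x 16 mm, walls and floor 3 mm thick, fixed. Origin: centre of underside.
- fresh_lancet: Bystander in the tray: unused green lancet with white twist-off cap, 57 mm long, 14 mm wide. Origin: underside, 20 mm from its rear end.
- microtube: Bystander in the tray: closed blood microtube, dark red with purple cap, 48 x 13 mm, lying. Origin: underside, near its middle.
- dispenser: Bystander: white plastic bottle, 64 mm diameter, 172 mm tall, right of the sharps box. Origin: centre of underside.
- paper_pad: Bystander: stack of white paper slips, 90 x 130 x 12 mm, on the bench at the right. Origin: centre of underside.
There are look-alikes about, which are no part of the job. Leave any black or green look-alike of the lid alone.

How it is judged (in metres and radians):
On the way:
1. the used lancet lies inside the sharps box (z of used_lancet in the frame of sharps_box between 0 and 0.09 m and x of used_lancet in the frame of sharps_box between -0.1 and 0.1 m and y of used_lancet in the frame of sharps_box between -0.056 and 0.056 m), for 0.2 s.
At the end, for the whole second after the job is handed in: the lid is past the ridge and home in its channel, within 1.5 mm of its stop (lid origin at x = 50 mm in the box frame), lying in the channel and at rest, and the used lancet is inside the sharps box (all of step 1 and x of lid in the frame of sharps_box between 0.0485 and 0.052 m and z of lid in the frame of sharps_box between 0.1135 and 0.1195 m and y of lid in the frame of sharps_box between -0.004 and 0.004 m and linear speed of lid below 0.01 m/s); the robot touches nothing.
It fails at once if the lid is slammed or leaned on its end stop with over 15 N (contact force between lid and end_stop above 15 N).
It fails at once if the green lancet is moved by more than 15 mm (distance of fresh_lancet from where it was at the start of the episode above 0.015 m).
It fails at once if the microtube is moved by more than 15 mm (distance of microtube from where it was at the start of the episode above 0.015 m).
It fails at once if the white bottle is moved by more than 15 mm (distance of dispenser from where it was at the start of the episode above 0.015 m).
It fails at once if the paper pad is moved by more than 15 mm (distance of paper_pad from where it was at the start of the episode above 0.015 m).
It also fails if it takes over 61 s, if anything falls off the work surface, if the arm or the gripper's body presses on something with over 40 N, if the wrist force passes 120 N, or if a joint passes its speed limit or range.

### The arm

A 6-joint arm with a two-finger parallel gripper is mounted at the origin on the work surface. World frame = base frame: x ahead of the robot, y to its left, z up, the work surface at z = 0. Lengths are in mm, angles in rad, forces in N, time in s.
With the tool pointing down it reaches from about 350 to 975 mm from the base axis. Payload 4.9 kg.
Tool frame: the origin (TCP) lies on the centre line of the jaws, within the pads' length; the fingertips stand 19 mm ahead of it and the grasp point (between the pads) is the TCP; z points along the fingers, y is the line along which they close (so a half turn about z gives the same grasp; the last joint's range is limited). The gripper opens to 85 mm and grips with 20 to 120 N. Pads are 22 mm wide; open, the fingers measure 114 mm over their backs; the gripper's body (76 mm by 85 mm) begins 54 mm behind the grasp point. The pads swing forward as they close: fully open they stand 13 mm farther back than shut.
Start: joints at [-1.303, 0.053, 1.613, -0, 1.476, -0.119], TCP at [235.76, -578.808, 250.304] pointing down, gripper open.
Joint ranges: [-3.01, 3.01], [-1.01, 2.22], [0.06, 2.58], [-1.02, 4.17], [0.09, 2.62], [-3.14, 3.14]. Speed limits (rad/s): [2.57, 2.57, 3.14, 3.14, 3.14, 3.14].

### API

Orientations are given as a unit quaternion [w, x, y, z].
In Python, from bench import robot, viewer gives the robot as it stands. The module is installed in compiled form; this text tells all that it offers.
- The arm moves only by the shell command python3 -m pendant 'ROWS' [OPENING]. ROWS is a JSON object whose one key "moves" holds a list of rows, each an object with "travel": the shift along the tool's x, y, z in units of 30 mm (1.0 is 30 mm), a list of three; "turn": the turn about the tool's z in degrees. In form: {"moves": [{"travel": [x, y, z], "turn": turn}, ...]}. A call has 1 to 8 rows; each row shifts and turns the commanded pose from where the row before left it, along the tool's axes as they then stand; what a row does not reach is not made up. A row lasts 1/12 s, in which the tool goes at most 41.7 mm and 7.16 degrees, less where a joint would pass 70% of its speed; a pose out of reach is approached as far as the arm can. A call is refused whole if a number of a shift passes 1 or a number of a turn 7.16, either way. A call with a gripper value outside its range is refused whole. OPENING is the opening, from -1 (shut) to 1 (fully open), set as the call begins (- or left out, the last holds). The fingers move at their own pace and stop on an object; the grip force is fixed at half the most. Time passes only in rows, so rows that do not move let the fingers close. It gives the time, the measured TCP pose, the force, the opening and the grip force at its end, in the units of the state.
- robot.read_state(): the state, without advancing time (a new reading comes with each control period).
- viewer.capture(name): name is "side" or "top"; returns the picture (400x640x3 uint8, red, green, blue); there is no depth.
- viewer.camera_info(name): a dict with "K" (3x3 intrinsics, pixels), "k1" (the pictures are not rectified: a ray, as slopes to the right and down, at radius r is drawn at 1 + k1 r^2 times it, then the intrinsics apply), "origin" and "rotation" of the camera in the world. Camera axes: x right, y down, z forward; pixel columns grow to the right and rows downward; lengths in mm; the calibration is good to about 2 mm. A picture is of the moment at which its call begins. camera_info takes no time and is no camera call.
- robot.close_job(): hands the job in; it is judged then, once.
The state is a dict: "time_s": time; "q": joint angles; "joint_vel": joint speeds; "joint_torque": joint torques, N m; "position": TCP position; "tool_rot": TCP orientation; "contact_force": force on the tool from outside, world axes, zero at the start; "ft_torque": the same for the moment, N m; "width": finger opening in mm; "finger_force": force on a finger pad.
Only numpy, scipy, OpenCV 4.12 (cv2) and the standard library are available. Lean on these libraries where they do the work, as an engineer would, in place of code of your own. Each camera call takes 0.05 s, during which the arm holds its last target. There are 200 camera calls.

## Working session

There is one attempt and no reset: what is moved stays moved. The work goes in short steps, Python scripts to look and compute and a shell command to move; the robot and the scene stay as the last step left them, time stands still between calls to the robot, and variables do not carry over. Pictures are saved under pics/ and viewed, at most 12 in all, crops included, and the job is handed in when it is done.

```bash
mkdir -p pics
cat > h.py <<'E'
import numpy as np, cv2
from bench import robot, viewer
def ray(name,u,v):
    c=viewer.camera_info(name);K=np.array(c["K"]);
    xd,yd=(u-K[0,2])/K[0,0],(v-K[1,2])/K[1,1]
    rd=np.hypot(xd,yd);r=rd
    for _ in range(30): r=rd/(1+c["k1"]*r*r)
    s=r/rd if rd>0 else 1
    R=np.array(c["rotation"]);R=R.reshape(3,3)
    return np.array(c["origin"]),R@np.array([xd*s,yd*s,1])
def onz(name,u,v,z):
    o,d=ray(name,u,v);return o+d*(z-o[2])/d[2]
def proj(name,p):
    c=viewer.camera_info(name);K=np.array(c["K"]);R=np.array(c["rotation"])
    q=R.T@(np.array(p)-np.array(c["origin"]));x,y=q[0]/q[2],q[1]/q[2];f=1+c["k1"]*(x*x+y*y)
    return K[0,0]*x*f+K[0,2],K[1,1]*y*f+K[1,2]
def cap(name,f):
    im=cv2.cvtColor(np.asarray(viewer.capture(name)),cv2.COLOR_RGB2BGR);cv2.imwrite(f"pics/{f}.png",im);return im
E
python3 - <<'E'
from h import *
for n in("top","side"):
    cap(n,n+"0");print(viewer.camera_info(n))
print(robot.read_state())
E
```

```text
{'K': array([[503.71783449,   0.        , 326.71473387],
       [  0.        , 503.71783449, 198.93961232],
       [  0.        ,   0.        ,   1.        ]]), 'k1': -0.16186221708187942, 'origin': array([ 306.74597857,  -72.79371637, 1310.65760582]), 'rotation': array([ 0.06991285, -0.70146704,  0.70750756, -0.04989221])}
{'K': array([[417.37731566,   0.        , 317.36300077],
       [  0.        , 417.37731566, 201.80326064],
       [  0.        ,   0.        ,   1.        ]]), 'k1': -0.030020332605341062, 'origin': array([251.73662907, 645.88272395, 768.75844175]), 'rotation': array([ 0.06054397, -0.1516123 ,  0.89517422, -0.4147424 ])}
{'time_s': 0.1, 'q': array([-1.30300430e+00,  5.33069093e-02,  1.61416521e+00,  1.32666358e-05,
        1.47600257e+00, -1.18994980e-01]), 'joint_vel': array([ 0.00040646,  0.00091229, -0.0047443 , -0.00013866, -0.00072429,
        0.00057509]), 'joint_torque': array([-1.52610623e-04, -3.94904995e+01, -3.71363640e+01, -2.21184018e-04,
        3.92855087e-03,  2.20145847e-05]), 'position': array([ 235.62393395, -578.30930382,  249.17087662]), 'tool_rot': array([-9.38902833e-04,  9.81357376e-01,  1.92189526e-01, -6.33608910e-05]), 'contact_force': array([-0.60440311,  0.66221525,  0.02810577]), 'ft_torque': array([ 0.0467629 , -0.03131373,  0.02458098]), 'finger_force': 0.0, 'width': 85.15856810312256}
```

View pics/top0.png

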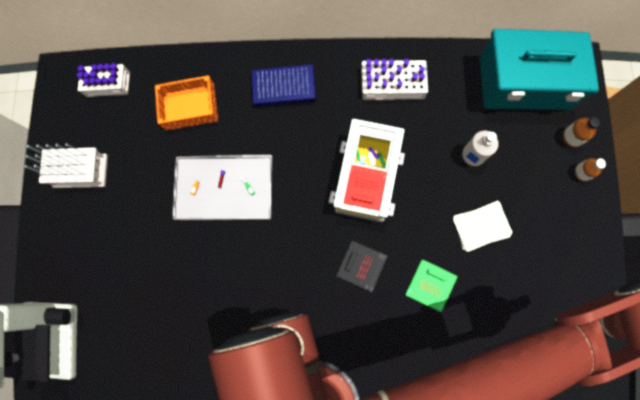

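View pics/side0.png

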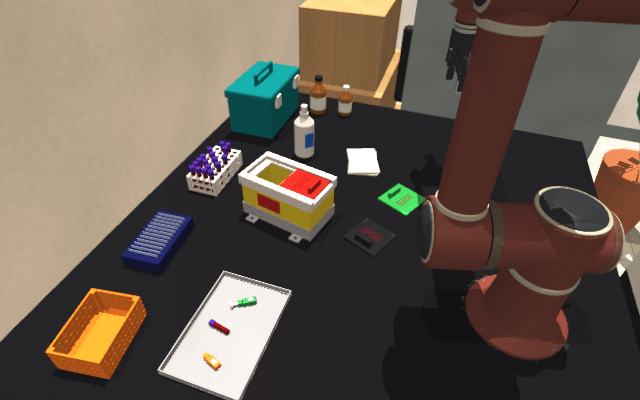

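The top view shows the tray with three items: orange lancet (195,187), dark red/purple microtube (222,180) and green lancet (249,186). The yellow box has its red lid at (367,190) and open mouth at (374,155). The lid look-alikes, black (362,266) and green (432,285), lie on the bench, so the lid in the channel is the one meant. The side view agrees, with the orange lancet at (211,361). An enlarged crop will confirm both before I reach.

Run:
```python
s=open('h.py').read()
s=s.replace("import numpy as np, cv2","import numpy as np, cv2\nfrom scipy.spatial.transform import Rotation as Ro\ndef RM(q): return Ro.from_quat(np.roll(q,-1)).as_matrix()")
s=s.replace('R=np.array(c["rotation"]);R=R.reshape(3,3)','R=RM(c["rotation"])').replace('R=np.array(c["rotation"])\n','R=RM(c["rotation"])\n')
open('h.py','w').write(s)
from h import *
im=cv2.imread('pics/top0.png');si=cv2.imread('pics/side0.png')
a=cv2.resize(im[165:210,170:275],None,fx=3.8,fy=3.8,interpolation=cv2.INTER_CUBIC)
b=cv2.resize(im[110:225,320:415],None,fx=4,fy=4,interpolation=cv2.INTER_CUBIC)
c=cv2.resize(si[335:385,170:275],None,fx=3.8,fy=3.8,interpolation=cv2.INTER_CUBIC)
o=np.zeros((460,790,3),np.uint8);o[:a.shape[0],:a.shape[1]]=a;o[200:200+c.shape[0],:c.shape[1]]=c;o[:b.shape[0],405:405+b.shape[1]]=b
cv2.imwrite('pics/crop1.png',o)
def mask(im,lo,hi,box):
    h=cv2.cvtColor(im,cv2.COLOR_BGR2HSV);m=cv2.inRange(h,lo,hi);k=np.zeros_like(m);x0,y0,x1,y1=box;k[y0:y1,x0:x1]=255;return m&k
for n,I,bx,z in(("top",im,(178,165,212,210),9),("side",si,(190,340,235,380),9)):
    m=mask(I,(8,120,120),(22,255,255),bx);ys,xs=np.nonzero(m);pts=np.array([onz(n,x,y,z)[:2] for x,y in zip(xs,ys)],np.float32)
    print(n,len(xs),xs.mean(),ys.mean(),pts.mean(0),cv2.minAreaRect(pts))
m=mask(im,(0,150,100),(8,255,255),(335,155,400,220));cs,_=cv2.findContours(m,0,2);c=max(cs,key=cv2.contourArea)
print("lid",cv2.boundingRect(c),cv2.minAreaRect(np.array([onz("top",*p[0],121)[:2] for p in c],np.float32)))
# white cap outline
h=cv2.cvtColor(im,cv2.COLOR_BGR2HSV);m=cv2.inRange(h,(0,0,150),(180,70,255));k=np.zeros_like(m);k[112:224,325:412]=255;m&=k
cs,_=cv2.findContours(m,0,2);c=max(cs,key=cv2.contourArea)
print("cap",cv2.boundingRect(c),cv2.minAreaRect(np.array([onz("top",*p[0],126.5)[:2] for p in c],np.float32)))
# tray
h0=[onz("top",u,v,16) for u,v in((176,156),(272,155),(272,219),(174,219))];print(np.round(h0,1))
for p in((405,127),(350,120),(388,219),(334,208)):print(p,onz("top",*p,126.5).round(1))
```

```text
top 32 195.4375 185.8125 [569.6043  316.02234] ((565.149169921875, 317.465576171875), (10.67117691040039, 36.69429397583008), 73.42155456542969)
side 109 211.1559633027523 361.22935779816515 [566.4361  318.59265] ((566.9523315429688, 317.57427978515625), (15.200281143188477, 43.44463348388672), 70.90973663330078)
lid (345, 166, 40, 43) ((538.0692749023438, -131.84536743164062), (83.53118133544922, 92.41043090820312), 77.57087707519531)
cap (330, 119, 75, 101) ((584.38916015625, -142.96734619140625), (153.5865020751953, 231.5792694091797), 77.43026733398438)
[[651.6 372.1  16. ]
 [649.2 108.5  16. ]
 [477.3 106.2  16. ]
 [479.2 369.4  16. ]]
(405, 127) [ 686.7 -232.9  126.5]
(350, 120) [706.1 -98.3 126.5]
(388, 219) [ 460.  -184.6  126.5]
(334, 208) [487.7 -57.  126.5]
```

View pics/crop1.png

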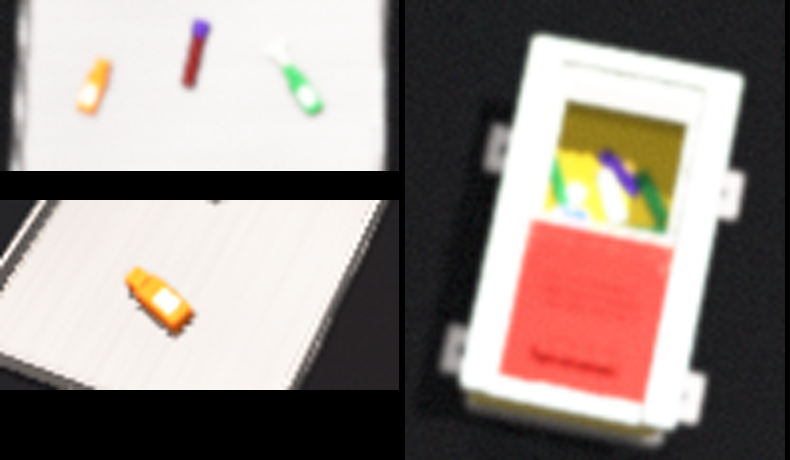

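The crop confirms the orange lancet: grip part at top px ~(194,189), tip towards the upper right at px ~(197,181). The red lid sits in the box channel, with its bar shadow near px (362,200). Two-view lancet origin is ≈ (566.5,317.5) with yaw -17°, and the box is at ≈ (589,-143) with yaw -12°. Next, a high move towards the tray.

```bash
R='' ; 
python3 -m pendant '{"moves":[{"travel":[0.9,-1,0],"turn":0},{"travel":[0.9,-1,0],"turn":0},{"travel":[0.9,-1,0],"turn":0},{"travel":[0.9,-1,0],"turn":0},{"travel":[0.9,-1,0],"turn":0},{"travel":[0.9,-1,0],"turn":0},{"travel":[0.9,-1,0],"turn":0},{"travel":[0.9,-1,0],"turn":0}]}' -0.2
python3 -m pendant '{"moves":[{"travel":[0.9,-1,0],"turn":0},{"travel":[0.9,-1,0],"turn":0},{"travel":[0.9,-1,0],"turn":0},{"travel":[0.9,-1,0],"turn":0},{"travel":[0.9,-1,0],"turn":0},{"travel":[0.9,-1,0],"turn":0},{"travel":[0.9,-1,0],"turn":0},{"travel":[0.9,-1,0],"turn":0}]}'
python3 -m pendant '{"moves":[{"travel":[0.9,-1,0],"turn":0},{"travel":[0.9,-1,0],"turn":0},{"travel":[0.9,-1,0],"turn":0},{"travel":[0.9,-1,0],"turn":0},{"travel":[0.9,-1,0],"turn":0},{"travel":[0.9,-1,0],"turn":0},{"travel":[0,0,0],"turn":7},{"travel":[0,0,0],"turn":7}]}'
python3 -m pendant '{"moves":[{"travel":[0,0,1],"turn":7},{"travel":[0,0,1],"turn":7},{"travel":[0,0,1],"turn":7},{"travel":[0,0,0],"turn":4},{"travel":[0,0,0],"turn":0},{"travel":[0,0,0],"turn":0}]}'
cat >> h.py <<'E'
def goal(p,yaw=None):
    s=robot.read_state();R=RM(s["tool_rot"]);d=R.T@(np.array(p)-s["position"])
    y=np.degrees(np.arctan2(R[1,0],R[0,0]));print("t",round(s["time_s"],2),"pos",s["position"].round(1),"yaw",round(y,1),"tilt z",R[:,2].round(3),"w",round(s["width"],1),"F",s["contact_force"].round(1))
    print("delta tool mm",d.round(1),"units",(d/30).round(2),"turn",None if yaw is None else round((y-yaw+180)%360-180,1))
E
python3 - <<'E'
from h import *
goal((562,319,24),-17)
print("mouth ",onz("top",373.1,152.3,116).round(1))
E
```

```text
time_s: 0.77
position: [345.2, -273.0, 249.8]
tool_rot: [-0.0, 0.981, 0.192, -0.0]
contact_force: [0.4, 0.1, 0.1]
width: 34.6
finger_force: 0.0
time_s: 1.43
position: [454.7, 30.9, 250.1]
tool_rot: [0.0, 0.981, 0.192, 0.0]
contact_force: [0.2, -1.2, 0.9]
width: 34.3
finger_force: 0.0
time_s: 2.1
position: [536.7, 258.6, 248.8]
tool_rot: [0.0, 0.998, 0.07, -0.001]
contact_force: [-0.9, -0.5, -0.8]
width: 33.9
finger_force: 0.0
time_s: 2.6
position: [536.8, 256.5, 160.0]
tool_rot: [0.0, 0.989, -0.145, -0.0]
contact_force: [0.7, 0.8, 0.0]
width: 34.2
finger_force: 0.0
t 2.6 pos [536.8 256.5 160. ] yaw -16.7 tilt z [-0.001 -0.    -1.   ] w 34.2 F [0.7 0.8 0. ]
delta tool mm [  6.2 -67.2 136. ] units [ 0.21 -2.24  4.53] turn 0.3
mouth  [ 626.1 -153.7  116. ]
```

```bash
python3 -m pendant '{"moves":[{"travel":[0.1,-1,0.5],"turn":0},{"travel":[0.11,-1,0.5],"turn":0},{"travel":[0,-0.24,1],"turn":0},{"travel":[0,0,1],"turn":0},{"travel":[0,0,0],"turn":0},{"travel":[0,0,0],"turn":0}]}'
python3 - <<'E'
from h import *
goal((562,319,24),-17)
im=cap("side","side1");t=cap("top","top1")
o=np.zeros((400,800,3),np.uint8)
o[:, :400]=cv2.resize(im[290:390,160:260],(400,400),interpolation=2);o[:,400:]=cv2.resize(t[140:240,145:245],(400,400),interpolation=2)
cv2.imwrite("pics/crop2.png",o)
E
```

```text
time_s: 3.1
position: [561.7, 318.7, 69.6]
tool_rot: [0.001, 0.989, -0.146, -0.001]
contact_force: [-0.0, 1.0, 0.3]
width: 34.2
finger_force: 0.0
t 3.1 pos [561.7 318.7  69.6] yaw -16.8 tilt z [-0.002 -0.001 -1.   ] w 34.2 F [-0.   1.   0.3]
delta tool mm [ 0.3 -0.4 45.6] units [ 0.01 -0.01  1.52] turn 0.2
```

View pics/crop2.png

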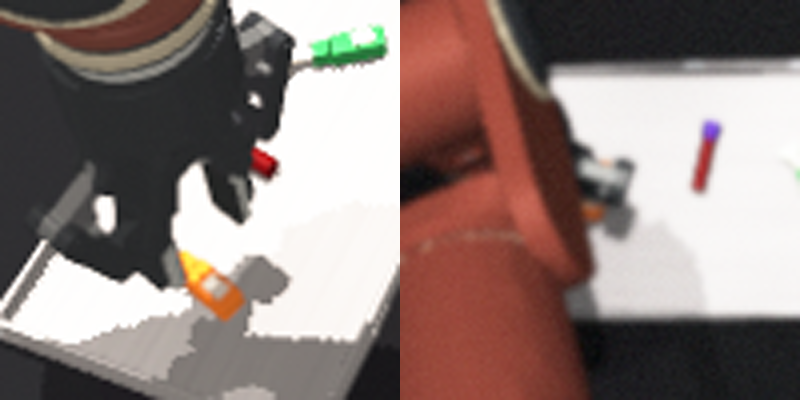

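The side crop shows the open fingers above the orange lancet (crop px ~(210,285)), aligned along its axis. The microtube is well clear. Next I go down and close.

```bash
python3 -m pendant '{"moves":[{"travel":[0,0,0.75],"turn":0},{"travel":[0,0,0.55],"turn":0},{"travel":[0,0,0.15],"turn":0},{"travel":[0,0,0],"turn":0},{"travel":[0,0,0],"turn":0}]}'
python3 -m pendant '{"moves":[{"travel":[0,0,0],"turn":0},{"travel":[0,0,0],"turn":0},{"travel":[0,0,0],"turn":0},{"travel":[0,0,0],"turn":0},{"travel":[0,0,0],"turn":0},{"travel":[0,0,0],"turn":0}]}' -1
```

```text
time_s: 3.62
position: [563.6, 319.3, 29.0]
tool_rot: [-0.001, 0.989, -0.146, 0.001]
contact_force: [-0.6, -0.2, 0.3]
width: 34.7
finger_force: 0.0
time_s: 4.12
position: [563.9, 319.6, 29.2]
tool_rot: [-0.001, 0.989, -0.146, 0.002]
contact_force: [0.4, -1.2, 6.9]
width: 11.2
finger_force: 59.2
```

```bash
python3 -m pendant '{"moves":[{"travel":[0,0,-0.5],"turn":0},{"travel":[0,0,-1],"turn":0},{"travel":[0,0,-1],"turn":0},{"travel":[0,0,-1],"turn":0},{"travel":[0,0,-1],"turn":0},{"travel":[0,0,0],"turn":0},{"travel":[0,0,0],"turn":0}]}'
python3 - <<'E'
from h import *
goal((562,319,200),-17)
im=cap("side","side2");u,v=map(int,proj("side",robot.read_state()["position"]));print(u,v)
cv2.imwrite("pics/crop3.png",cv2.resize(im[max(0,v-50):v+50,u-60:u+60],(720,600),interpolation=2))
E
```

```text
time_s: 4.7
position: [564.0, 319.7, 166.0]
tool_rot: [-0.002, 0.989, -0.146, 0.003]
contact_force: [-0.0, -0.3, -0.5]
width: 11.3
finger_force: 58.6
t 4.7 pos [564.  319.7 166. ] yaw -16.8 tilt z [ 0.006  0.003 -1.   ] w 11.3 F [-0.  -0.3 -0.5]
delta tool mm [ -1.5   1.1 -34. ] units [-0.05  0.04 -1.13] turn 0.2
199 315
```

View pics/crop3.png

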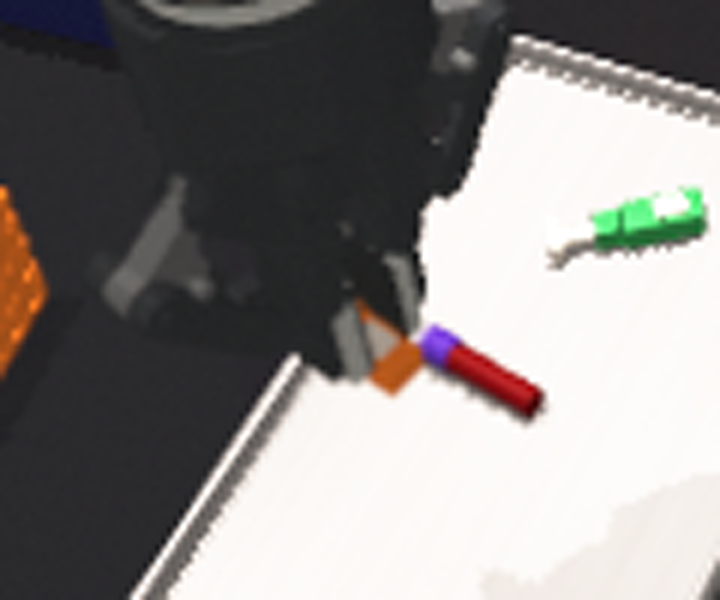

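The crop shows the orange lancet held between the pads (crop px ~(390,360)), with the tray neighbours untouched. Next, carry it over to the mouth.

```bash
python3 -m pendant '{"moves":[{"travel":[0.45,1,-0.2],"turn":0},{"travel":[0.45,1,-0.2],"turn":0},{"travel":[0.45,1,-0.2],"turn":0},{"travel":[0.45,1,-0.2],"turn":0},{"travel":[0.45,1,-0.2],"turn":0},{"travel":[0.45,1,-0.2],"turn":0},{"travel":[0.45,1,0],"turn":0},{"travel":[0.45,1,0],"turn":0}]}'
python3 -m pendant '{"moves":[{"travel":[0.45,1,0],"turn":0},{"travel":[0.45,1,0],"turn":0},{"travel":[0.45,1,0],"turn":0},{"travel":[0.45,1,0],"turn":0},{"travel":[0.45,1,0],"turn":0},{"travel":[0.45,1,0],"turn":0},{"travel":[0,0,0],"turn":0},{"travel":[0,0,0],"turn":0}]}'
python3 - <<'E'
from h import *
goal((626,-152,135),-12)
im=cap("side","side3");t=cap("top","top3")
o=np.zeros((400,800,3),np.uint8)
o[:, :400]=cv2.resize(im[110:240,220:350],(400,400),interpolation=2);o[:,400:]=cv2.resize(t[110:230,310:430],(400,400),interpolation=2)
cv2.imwrite("pics/crop4.png",o)
E
```

```text
time_s: 5.42
position: [595.2, 56.5, 196.2]
tool_rot: [0.0, 0.989, -0.146, -0.001]
contact_force: [-0.1, -0.3, -0.5]
width: 11.6
finger_force: 58.7
time_s: 6.08
position: [620.5, -138.9, 195.5]
tool_rot: [-0.001, 0.989, -0.148, -0.002]
contact_force: [0.1, -0.1, -1.0]
width: 11.4
finger_force: 58.7
t 6.08 pos [ 620.5 -138.9  195.5] yaw -17.0 tilt z [-0.004  0.002 -1.   ] w 11.4 F [ 0.1 -0.1 -1. ]
delta tool mm [ 9.3 11.  60.4] units [0.31 0.37 2.01] turn -5.0
```

View pics/crop4.png

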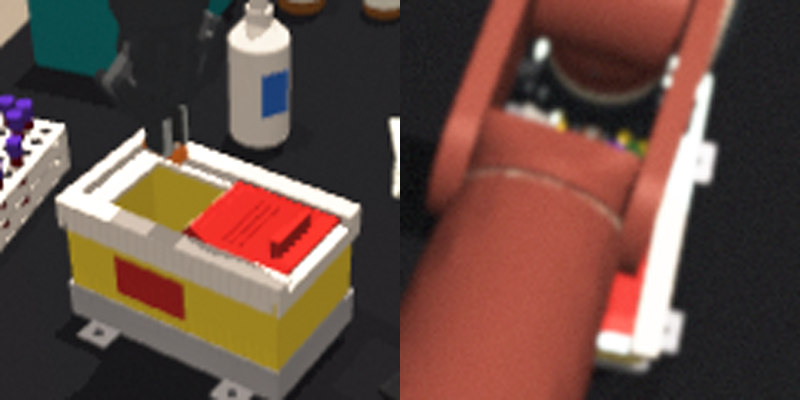

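The gripper with the lancet hangs just above the mouth (side crop px ~(175,155)). The clear side view also lets me check the box corners before lowering.

```bash
python3 - <<'E'
from h import *
f=lambda u,v,z:onz("side",220+u*.325,110+v*.325,z).round(1)
for n,u,v,z in(("A+x+y",58,198,126.5),("B+x-y",140,133,126.5),("C-x+y",290,288,126.5),("D-x-y",358,207,126.5),("mouth near+x",110,206,116),("mouth far+x",155,163,116),("lid front near",185,230,121),("lid front far",238,181,121)):print(n,f(u,v,z))
E
python3 -m pendant '{"moves":[{"travel":[0.31,0.37,0.5],"turn":0},{"travel":[0,0,0.6],"turn":0},{"travel":[0,0,0.5],"turn":0},{"travel":[0,0,0],"turn":0},{"travel":[0,0,0],"turn":0}]}'
```

```text
A+x+y [ 707.5 -105.2  126.5]
B+x-y [ 683.2 -216.9  126.5]
C-x+y [488.4 -62.5 126.5]
D-x-y [ 469.1 -179.   126.5]
mouth near+x [ 668.9 -122.3  116. ]
mouth far+x [ 658.6 -192.6  116. ]
lid front near [ 594.6 -107.9  121. ]
lid front far [ 578.2 -186.1  121. ]
time_s: 6.6
position: [626.2, -149.5, 147.9]
tool_rot: [-0.0, 0.989, -0.146, -0.002]
contact_force: [-0.1, -1.0, 0.6]
width: 11.6
finger_force: 58.7
```

```bash
python3 -m pendant '{"moves":[{"travel":[0,0,0.4],"turn":0},{"travel":[0,0,0],"turn":0},{"travel":[0,0,0],"turn":0}]}'
python3 -m pendant '{"moves":[{"travel":[0,0,0],"turn":0},{"travel":[0,0,0],"turn":0},{"travel":[0,0,0],"turn":0},{"travel":[0,0,0],"turn":0},{"travel":[0,0,-0.5],"turn":0},{"travel":[0,0,-1],"turn":0},{"travel":[0,0,-1],"turn":0},{"travel":[0,0,0],"turn":0}]}' -0.3
python3 - <<'E'
from h import *
goal((510,-126,190),-12)
im=cap("side","side4");t=cap("top","top4")
o=np.zeros((400,800,3),np.uint8)
o[:, :400]=cv2.resize(im[110:240,220:350],(400,400),interpolation=2);o[:,400:]=cv2.resize(t[110:230,310:430],(400,400),interpolation=2)
cv2.imwrite("pics/crop5.png",o)
E
```

```text
time_s: 6.85
position: [627.1, -150.7, 137.6]
tool_rot: [-0.0, 0.989, -0.146, -0.0]
contact_force: [0.4, -0.2, -0.2]
width: 11.5
finger_force: 58.7
time_s: 7.52
position: [630.9, -152.3, 222.5]
tool_rot: [0.001, 0.989, -0.146, 0.007]
contact_force: [1.2, 0.5, 2.9]
width: 30.2
finger_force: 0.0
t 7.52 pos [ 630.9 -152.3  222.5] yaw -16.8 tilt z [ 0.013 -0.005 -1.   ] w 30.2 F [1.2 0.5 2.9]
delta tool mm [-123.7    9.8   30.8] units [-4.12  0.33  1.03] turn -4.8
```

View pics/crop5.png

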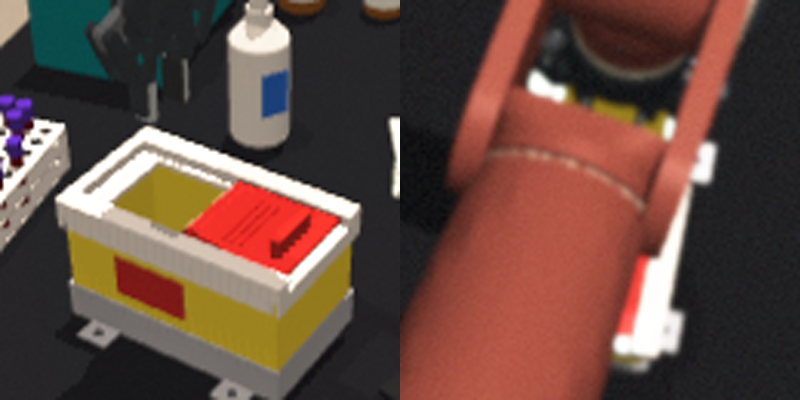

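The side crop shows the fingers open and empty above the box and nothing on the deck. I swing aside to check inside the mouth before closing, turning the tool for the pinch on the way.

```bash
python3 -m pendant '{"moves":[{"travel":[0,-1,0],"turn":0},{"travel":[0,-1,0],"turn":0},{"travel":[0,-1,0],"turn":0},{"travel":[0,-1,0],"turn":0},{"travel":[0,-1,0],"turn":0},{"travel":[0,-1,0],"turn":-5},{"travel":[0,0,0],"turn":-6},{"travel":[0,0,0],"turn":-7}]}'
python3 -m pendant '{"moves":[{"travel":[0,0,0],"turn":-7},{"travel":[0,0,0],"turn":-7},{"travel":[0,0,0],"turn":-7},{"travel":[0,0,0],"turn":-7},{"travel":[0,0,0],"turn":-7},{"travel":[0,0,0],"turn":-7},{"travel":[0,0,0],"turn":-7},{"travel":[0,0,0],"turn":-7}]}'
python3 -m pendant '{"moves":[{"travel":[0,0,0],"turn":-7},{"travel":[0,0,0],"turn":-7},{"travel":[0,0,0],"turn":-7},{"travel":[0,0,0],"turn":0},{"travel":[0,0,0],"turn":0}]}'
python3 - <<'E'
from h import *
goal((510,-126,190),78)
t=cap("top","top5");s=cap("side","side5")
o=np.zeros((560,800,3),np.uint8)
o[:, :400]=cv2.resize(t[110:222,325:405],(400,560),interpolation=2);o[80:480,400:]=cv2.resize(s[110:240,220:350],(400,400),interpolation=2)
cv2.imwrite("pics/crop6.png",o)
E
```

```text
time_s: 8.28
position: [678.9, 23.3, 211.3]
tool_rot: [-0.0, 1.0, 0.014, -0.001]
contact_force: [-0.8, -0.7, 0.2]
width: 30.1
finger_force: 0.0
time_s: 8.95
position: [678.7, 21.2, 211.4]
tool_rot: [-0.001, 0.877, 0.481, -0.001]
contact_force: [-0.4, -0.4, 0.4]
width: 29.8
finger_force: 0.0
time_s: 9.37
position: [678.9, 21.2, 211.8]
tool_rot: [-0.001, 0.777, 0.629, -0.001]
contact_force: [-0.0, 0.4, 1.2]
width: 29.8
finger_force: 0.0
t 9.37 pos [678.9  21.2 211.8] yaw 78.0 tilt z [-0.002  0.    -1.   ] w 29.8 F [-0.   0.4  1.2]
delta tool mm [-179.2 -134.5   22.1] units [-5.97 -4.48  0.74] turn -0.0
```

View pics/crop6.png

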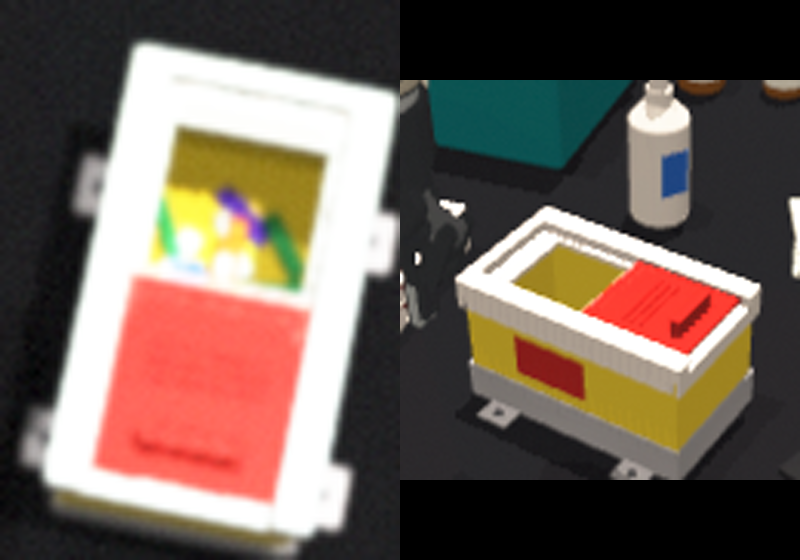

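The mouth crop now shows an orange-and-white piece among the box's contents (crop px ~(235,235)), so the lancet is inside. The bar's dark rear face is at crop px ~(187,453).

Run:
```python
from h import *
T=lambda u,v,z:onz("top",325+u/5,110+v/5,z).round(1)
S=lambda u,v,z:onz("side",220+(u-400)*.325,110+(v-80)*.325,z).round(1)
print("bar rear",T(187,453,129), "ends",T(135,440,129),T(242,467,129))
print("lid front",T(135,277,121),T(310,308,121),"lid rear",T(95,468,121),T(275,502,121))
print("cap +x edge",T(140,42,126.5),T(398,92,126.5))
print("side bar top ends", S(712,295,137),S(680,322,137), "stop wall")
im=cv2.imread("pics/side5.png");h=cv2.cvtColor(im,cv2.COLOR_BGR2HSV)
m=cv2.inRange(h,(0,150,60),(8,255,255));m[:,:260]=0;m[200:]=0
m[:150]=0;cs,_=cv2.findContours(m,0,2);c=max(cs,key=cv2.contourArea)
p=np.array([onz("side",*q[0],121)[:2] for q in c],np.float32);print(cv2.boundingRect(c),cv2.minAreaRect(p))
```

```text
bar rear [ 504.4 -124.6  129. ] ends [ 510.9 -100.   129. ] [ 497.4 -150.6  129. ]
lid front [ 592.5 -101.4  121. ] [ 576.2 -185.8  121. ] lid rear [499.  -80.9 121. ] [ 481.6 -166.6  121. ]
cap +x edge [ 710.1 -105.7  126.5] [ 683.1 -231.8  126.5]
side bar top ends [ 497.4 -142.5  137. ] [ 510.1 -100.7  137. ] stop wall
(280, 169, 50, 30) ((539.7355346679688, -136.08453369140625), (85.7872543334961, 99.81088256835938), 76.81562805175781)
```

```bash
python3 -m pendant '{"moves":[{"travel":[-1,-0.75,0],"turn":0},{"travel":[-1,-0.75,0],"turn":0},{"travel":[-1,-0.75,0],"turn":0},{"travel":[-1,-0.75,0],"turn":0},{"travel":[-1,-0.75,0],"turn":0},{"travel":[-0.95,-0.75,0.5],"turn":0},{"travel":[0,0,0],"turn":0},{"travel":[0,0,0],"turn":0}]}'
python3 - <<'E'
from h import *
goal((508.5,-127,144),78)
im=cap("side","side6")
cv2.imwrite("pics/crop7.png",cv2.resize(im[110:230,240:360],(600,600),interpolation=2))
E
```

```text
time_s: 10.13
position: [509.0, -126.4, 196.6]
tool_rot: [-0.001, 0.778, 0.629, -0.0]
contact_force: [0.3, 0.0, 1.3]
width: 30.0
finger_force: 0.0
t 10.13 pos [ 509.  -126.4  196.6] yaw 77.9 tilt z [-0.002  0.001 -1.   ] w 30.0 F [0.3 0.  1.3]
delta tool mm [-0.7 -0.3 52.6] units [-0.02 -0.01  1.75] turn -0.1
```

View pics/crop7.png

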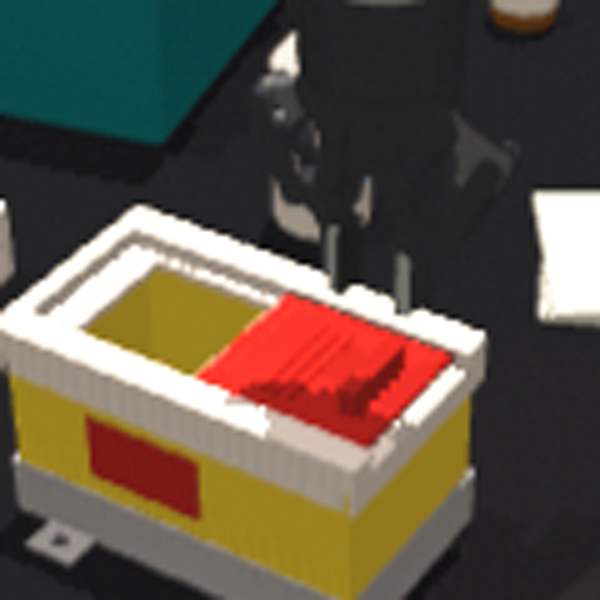

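The fingers (crop px (335,255) and (403,280)) straddle the bar line above the lid, whose bar is at ~(375,380). Next I descend and pinch.

```bash
python3 -m pendant '{"moves":[{"travel":[0,0,0.8],"turn":0},{"travel":[0,0,0.5],"turn":0},{"travel":[0,0,0.2],"turn":0},{"travel":[0,0,0.15],"turn":0},{"travel":[0,0,0],"turn":0},{"travel":[0,0,0],"turn":0}]}'
python3 - <<'E'
from h import *
goal((508.5,-127,144),78)
E
python3 -m pendant '{"moves":[{"travel":[0,0,0],"turn":0},{"travel":[0,0,0],"turn":0},{"travel":[0,0,0],"turn":0},{"travel":[0,0,0],"turn":0},{"travel":[0,0,0],"turn":0},{"travel":[0,0,0],"turn":0}]}' -1
python3 - <<'E'
from h import *
s=robot.read_state();print(s)
E
```

```text
time_s: 10.68
position: [511.7, -125.6, 149.2]
tool_rot: [0.001, 0.776, 0.631, 0.0]
contact_force: [0.1, 0.1, -0.0]
width: 29.9
finger_force: 0.0
t 10.68 pos [ 511.7 -125.6  149.2] yaw 78.2 tilt z [ 0.001 -0.    -1.   ] w 29.9 F [ 0.1  0.1 -0. ]
delta tool mm [-2.  -2.8  5.2] units [-0.07 -0.09  0.17] turn 0.2
time_s: 11.18
position: [511.6, -126.1, 149.8]
tool_rot: [0.001, 0.776, 0.63, 0.001]
contact_force: [-0.1, 1.0, 6.5]
width: 7.4
finger_force: 60.8
{'time_s': 11.1833, 'q': array([-3.83040619e-01, -1.00064393e-01,  1.93571149e+00,  3.77330446e-04,
        1.30331962e+00, -1.76378300e-01]), 'joint_vel': array([-0.00034104, -0.00081558, -0.00018645, -0.00113477,  0.00053981,
       -0.00168706]), 'joint_torque': array([-3.79116498e-01, -2.75584763e+01, -3.16463327e+01, -1.94274439e-01,
        2.87715427e-02,  2.98731902e-03]), 'position': array([ 511.63355347, -126.05960912,  149.75423704]), 'tool_rot': array([0.00106047, 0.77630194, 0.63035985, 0.00079526]), 'contact_force': array([-0.07645363,  0.99082831,  6.50825658]), 'ft_torque': array([ 0.11919768, -0.05061997,  0.01793636]), 'finger_force': 60.753761529922485, 'width': 7.438423981831825}
```

Gripped on the bar, but only shallowly (tips at z ~131). I reopen, go 6 mm deeper and pinch again.

```bash
python3 -m pendant '{"moves":[{"travel":[0,0,0],"turn":0},{"travel":[0,0,0],"turn":0},{"travel":[0,0,0.1],"turn":0},{"travel":[0,0,0.1],"turn":0},{"travel":[0,0,0],"turn":0},{"travel":[0,0,0],"turn":0}]}' -0.3
python3 -m pendant '{"moves":[{"travel":[0,0,0],"turn":0},{"travel":[0,0,0],"turn":0},{"travel":[0,0,0],"turn":0},{"travel":[0,0,0],"turn":0},{"travel":[0,0,0],"turn":0},{"travel":[0,0,-0.02],"turn":0},{"travel":[0,0,0],"turn":0}]}' -1
```

```text
time_s: 11.68
position: [510.2, -125.6, 141.4]
tool_rot: [-0.001, 0.776, 0.63, -0.0]
contact_force: [-0.4, -0.5, -0.7]
width: 30.1
finger_force: 0.0
time_s: 12.27
position: [510.6, -125.7, 142.8]
tool_rot: [-0.0, 0.776, 0.63, -0.0]
contact_force: [-0.2, -0.4, -0.9]
width: 8.3
finger_force: 60.6
```

```bash
python3 -m pendant '{"moves":[{"travel":[0,0.2,0],"turn":0},{"travel":[0,0.4,0],"turn":0},{"travel":[0,0.4,0],"turn":0},{"travel":[0,0.4,0],"turn":0},{"travel":[0,0,0],"turn":0},{"travel":[0,0,0],"turn":0}]}'
python3 -c "
from h import *
goal((588,-143,143),78)"
```

```text
time_s: 12.77
position: [552.1, -134.5, 142.7]
tool_rot: [-0.0, 0.776, 0.63, -0.0]
contact_force: [-0.5, 0.0, -0.9]
width: 8.2
finger_force: 60.5
t 12.77 pos [ 552.1 -134.5  142.7] yaw 78.2 tilt z [-0.001  0.    -1.   ] w 8.2 F [-0.5  0.  -0.9]
delta tool mm [-1.  36.9 -0.4] units [-0.03  1.23 -0.01] turn 0.2
```

Moved freely 42.4 mm with no side load. Continuing towards the ridge with smaller steps.

```bash
python3 -m pendant '{"moves":[{"travel":[0,0.4,0],"turn":0},{"travel":[0,0.4,0],"turn":0},{"travel":[0,0.3,0],"turn":0},{"travel":[0,0.1,0],"turn":0},{"travel":[0,0,0],"turn":0},{"travel":[0,0,0],"turn":0}]}'
python3 - <<'E'
from h import *
goal((605,-146.6,143),78)
im=cap("side","side7");
cv2.imwrite("pics/crop8.png",cv2.resize(im[110:230,230:350],(600,600),interpolation=2))
E
```

```text
time_s: 13.27
position: [586.6, -141.6, 142.6]
tool_rot: [-0.0, 0.776, 0.63, -0.0]
contact_force: [-0.2, -0.5, -1.1]
width: 8.2
finger_force: 60.5
t 13.27 pos [ 586.6 -141.6  142.6] yaw 78.2 tilt z [-0.001  0.    -1.   ] w 8.2 F [-0.2 -0.5 -1.1]
delta tool mm [-1.1 19.  -0.4] units [-0.04  0.63 -0.01] turn 0.2
```

View pics/crop8.png

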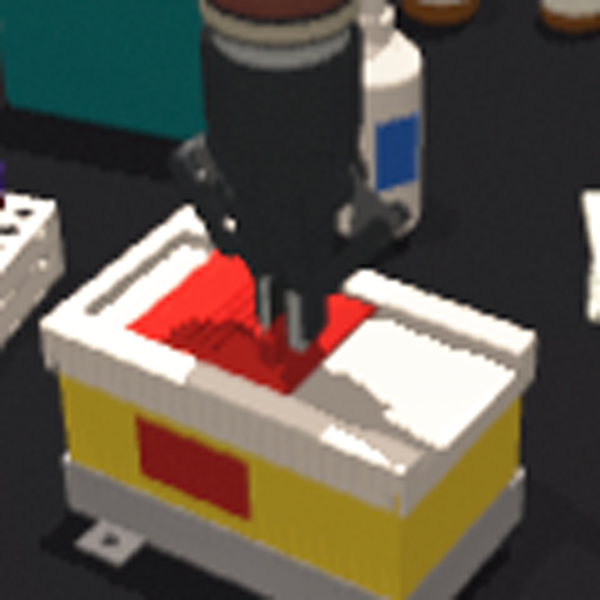

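The lid slides with the pinch: its front edge is at crop px ~(170,290), short of the end wall. Next I feel for the ridge.

```bash
cat >> h.py <<'E'
def st():
    s=robot.read_state();a=np.array([.978,-.208,0]);print("t",round(s["time_s"],2),"s",round(float(a@(s["position"]-[588,-143,0]))+30,2),"F along",round(float(a@s["contact_force"]),1),"F",s["contact_force"].round(1),"w",round(s["width"],1))
E
python3 -c "
from h import *
st()"
python3 -m pendant '{"moves":[{"travel":[0,0.2,0],"turn":0},{"travel":[0,0.13,0],"turn":0},{"travel":[0,0,0],"turn":0},{"travel":[0,0,0],"turn":0}]}' >/dev/null; python3 -c "
from h import *
st()"
python3 -m pendant '{"moves":[{"travel":[0,0.04,0],"turn":0},{"travel":[0,0,0],"turn":0}]}'>/dev/null; python3 -c "
from h import *
st()"
python3 -m pendant '{"moves":[{"travel":[0,0.04,0],"turn":0},{"travel":[0,0,0],"turn":0}]}'>/dev/null; python3 -c "
from h import *
st()"
```

```text
t 13.32 s 28.24 F along 0.8 F [ 0.6 -1.4 -0.1] w 8.3
t 13.65 s 38.91 F along -0.6 F [-0.6 -0.   0.2] w 8.3
t 13.82 s 39.99 F along 0.1 F [ 0.2  0.4 -1.1] w 8.2
t 13.98 s 41.23 F along 0.4 F [ 0.5  0.4 -0.1] w 8.3
```

```bash
python3 -m pendant '{"moves":[{"travel":[0,0.03,0],"turn":0},{"travel":[0,0,0],"turn":0}]}'>/dev/null; python3 -c "
from h import *
st()"
python3 -m pendant '{"moves":[{"travel":[0,0.03,0],"turn":0},{"travel":[0,0,0],"turn":0}]}'>/dev/null; python3 -c "
from h import *
st()"
python3 -m pendant '{"moves":[{"travel":[0,0.03,0],"turn":0},{"travel":[0,0,0],"turn":0}]}'>/dev/null; python3 -c "
from h import *
st()"
```

```text
t 14.15 s 42.13 F along 0.5 F [ 0.6  0.5 -0.8] w 8.6
t 14.32 s 43.04 F along -0.3 F [-0.2  0.4 -0.4] w 8.4
t 14.48 s 43.92 F along -0.9 F [-1.  -0.6  0. ] w 8.2
```

```bash
python3 -m pendant '{"moves":[{"travel":[0,0.03,0],"turn":0},{"travel":[0,0,0],"turn":0}]}'>/dev/null; python3 -c "
from h import *
st()"
python3 -m pendant '{"moves":[{"travel":[0,0.02,0],"turn":0},{"travel":[0,0,0],"turn":0}]}'>/dev/null; python3 -c "
from h import *
st()"
python3 -m pendant '{"moves":[{"travel":[0,0.02,0],"turn":0},{"travel":[0,0,0],"turn":0}]}'>/dev/null; python3 -c "
from h import *
st()"
```

```text
t 14.65 s 44.81 F along -2.0 F [-2.  -0.   1.5] w 8.1
t 14.82 s 45.34 F along -2.6 F [-2.5  0.8  2.7] w 8.5
t 14.98 s 45.73 F along -3.8 F [-3.7  0.9  3.1] w 8.3
```

The ridge is felt from s≈44, i.e. a true 43, so the offset is about +1 mm. I keep to 0.6 mm steps and expect the snap near s≈48.

```bash
python3 -m pendant '{"moves":[{"travel":[0,0.02,0],"turn":0},{"travel":[0,0,0],"turn":0}]}'>/dev/null; python3 -c "
from h import *
st()"
python3 -m pendant '{"moves":[{"travel":[0,0.02,0],"turn":0},{"travel":[0,0,0],"turn":0}]}'>/dev/null; python3 -c "
from h import *
st()"
python3 -m pendant '{"moves":[{"travel":[0,0.02,0],"turn":0},{"travel":[0,0,0],"turn":0}]}'>/dev/null; python3 -c "
from h import *
st()"
```

```text
t 15.15 s 45.91 F along -6.2 F [-6.1  1.4  3.7] w 7.8
t 15.32 s 46.32 F along -6.5 F [-6.4  1.1  3.9] w 8.9
t 15.48 s 46.7 F along -7.6 F [-7.4  1.8  4.7] w 8.4
```

```bash
python3 -m pendant '{"moves":[{"travel":[0,0.02,0],"turn":0},{"travel":[0,0,0],"turn":0}]}'>/dev/null; python3 -c "
from h import *
st()"
python3 -m pendant '{"moves":[{"travel":[0,0.02,0],"turn":0},{"travel":[0,0,0],"turn":0}]}'>/dev/null; python3 -c "
from h import *
st()"
```

```text
t 15.65 s 47.13 F along -8.4 F [-8.2  2.1  4.9] w 8.4
t 15.82 s 47.57 F along -8.7 F [-8.6  1.3  5.9] w 8.2
```

```bash
python3 -m pendant '{"moves":[{"travel":[0,0.02,0],"turn":0},{"travel":[0,0,0],"turn":0}]}'>/dev/null; python3 -c "
from h import *
st()"
```

```text
t 15.98 s 49.08 F along -3.6 F [-3.5  0.7  3.3] w 8.3
```

```bash
python3 -m pendant '{"moves":[{"travel":[0,0.02,0],"turn":0},{"travel":[0,0,0],"turn":0}]}'>/dev/null; python3 -c "
from h import *
st()"
```

```text
t 16.15 s 51.06 F along 0.6 F [ 0.5 -0.4 -0.1] w 8.4
```

Snapped over, with the force back to zero. I ease forward in 0.3 mm steps until the stop is just felt (a few N).

```bash
python3 -m pendant '{"moves":[{"travel":[0,0,0],"turn":0},{"travel":[0,0,0],"turn":0}]}'>/dev/null; python3 -c "
from h import *
st()"
python3 -m pendant '{"moves":[{"travel":[0,0.01,0],"turn":0},{"travel":[0,0,0],"turn":0}]}'>/dev/null; python3 -c "
from h import *
st()"
python3 -m pendant '{"moves":[{"travel":[0,0.01,0],"turn":0},{"travel":[0,0,0],"turn":0}]}'>/dev/null; python3 -c "
from h import *
st()"
```

```text
t 16.32 s 50.95 F along 1.9 F [ 1.7 -0.7 -0. ] w 8.0
t 16.48 s 50.96 F along 3.2 F [3.3 0.3 0.1] w 8.3
t 16.65 s 51.03 F along 1.8 F [1.8 0.  0.1] w 7.9
```

The lid no longer advances (s≈51, true 50) and the ridge is holding it against the stop with ~2 N, so it is home. Now I release and retreat.

```bash
python3 -m pendant '{"moves":[{"travel":[0,0,0],"turn":0},{"travel":[0,0,0],"turn":0},{"travel":[0,0,0],"turn":0},{"travel":[0,0,0],"turn":0},{"travel":[0,0,0],"turn":0}]}' -0.3
python3 -m pendant '{"moves":[{"travel":[0,0,-0.3],"turn":0},{"travel":[0,0,-0.7],"turn":0},{"travel":[0,0,-1],"turn":0},{"travel":[0,0,-1],"turn":0},{"travel":[1,0,0],"turn":0},{"travel":[1,0,0],"turn":0},{"travel":[1,0,0],"turn":0},{"travel":[1,0,0],"turn":0}]}'
python3 -m pendant '{"moves":[{"travel":[1,0,0],"turn":0},{"travel":[1,0,0],"turn":0},{"travel":[1,0,0],"turn":0},{"travel":[0,0,0],"turn":0},{"travel":[0,0,0],"turn":0}]}'
python3 - <<'E'
from h import *
t=cap("top","top9");s=cap("side","side9")
o=np.zeros((560,800,3),np.uint8)
o[:, :400]=cv2.resize(t[110:222,325:405],(400,560),interpolation=2);o[80:480,400:]=cv2.resize(s[110:240,220:350],(400,400),interpolation=2)
cv2.imwrite("pics/crop9.png",o)
h=cv2.cvtColor(t,cv2.COLOR_BGR2HSV);m=cv2.inRange(h,(0,120,100),(8,255,255));k=np.zeros_like(m);k[112:215,340:405]=255;m&=k
cs,_=cv2.findContours(m,0,2);c=max(cs,key=cv2.contourArea)
r=cv2.minAreaRect(np.array([onz("top",*p[0],121)[:2] for p in c],np.float32));print(r, "box x",np.array([.978,-.208])@(np.array(r[0])-[588,-143]))
E
```

```text
time_s: 17.07
position: [608.2, -146.2, 142.6]
tool_rot: [-0.0, 0.776, 0.63, -0.0]
contact_force: [-0.9, 0.3, 0.4]
width: 30.2
finger_force: 0.0
time_s: 17.73
position: [633.4, -27.8, 234.2]
tool_rot: [0.0, 0.776, 0.63, 0.0]
contact_force: [0.3, 0.5, 0.4]
width: 29.6
finger_force: 0.0
time_s: 18.15
position: [651.7, 60.6, 233.6]
tool_rot: [0.0, 0.775, 0.631, 0.0]
contact_force: [0.2, 0.3, -0.6]
width: 29.9
finger_force: 0.0
((636.7839965820312, -153.47088623046875), (86.17457580566406, 96.81922912597656), 77.54930114746094) box x 49.88869299316406
```

View pics/crop9.png

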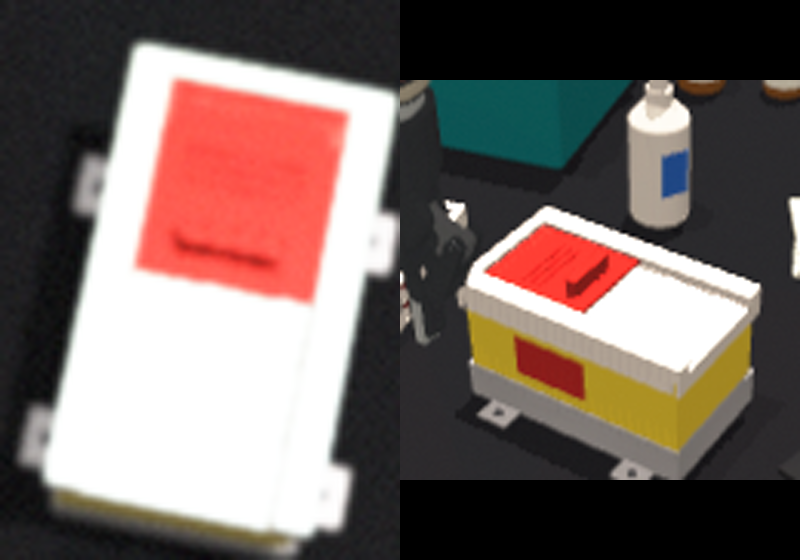

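The lid is flush against the end wall (top crop front edge ~(260,95)) and measures x ≈ 49.9 mm. The gripper is clear, so I hand the job in.

```bash
python3 -c "
from bench import robot
print(robot.close_job())"
```

```text
the job is handed in; nothing more can be done
None
```

I dropped the used lancet into the sharps box and slid the lid over the ridge to its stop (measured at x ≈ 49.9 mm, with about 9 N at most on the ridge); the gripper is clear, and the job was handed in at about 18 s with no verdict shown.

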